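# Pull the red-edged circuit board from the card stand and hold it up

## Robot

A 6-joint arm with a two-finger parallel gripper is mounted at the origin on a cart in front of the work surface, level with it; the furniture and walls round the work are solid. World frame = base frame: x ahead of the robot, y to its left, z up, the work surface at z = 0. Lengths are in mm, angles in rad, forces in N, time in s.
With the tool pointing down it reaches from about 300 to 775 mm from the base axis. Payload 14.6 kg.
Tool frame: the origin (TCP) lies between the finger pads; the fingertips stand 8 mm ahead of it and the grasp point (between the pads) lies 11 mm behind it; y points along the fingers, x is the direction in which the jaws open and shut, and the axes are right-handed (so a half turn about y gives the same grasp; the last joint's range is limited). The gripper opens to 94 mm and grips with 3 to 60 N. Pads are 16 mm wide; open, the fingers measure 119 mm over their backs; the gripper's body (75 mm by 177 mm) begins 78 mm behind the grasp point.
Start: joints at [1.188, 0.3, 1.521, -0, 1.321, -0.067], TCP at [170.815, 522.792, 213.446] pointing down, gripper open.
Joint ranges: [-3.03, 3.03], [-0.79, 2.21], [0.23, 2.52], [-1.04, 4.18], [0, 3.07], [-2.55, 2.55]. Speed limits (rad/s): [2.22, 2.22, 2.57, 3.14, 3.14, 3.14].

## Interface

Orientations are given as [roll, pitch, yaw] about the fixed x, y, z axes, in that order (R = Rz(yaw) Ry(pitch) Rx(roll)).
In Python, from cell import read_state, imaging, order gives the robot as it stands. The module is installed in compiled form; this text tells all that it offers.
- The arm moves only by the shell command python3 -m handwheel 'ROWS' [FORCE]. ROWS is JSON, a list that holds one entry, the list of rows, each a list of 7 numbers: the shift along the tool's x, y, z in mm, then the turn, a rotation vector about the tool's x, y, z in degrees, then the opening, from -1 (shut) to 1 (fully open), so that 0 is half open. A call has 1 to 5 rows; each row is the pose to reach, as a shift and turn from the pose measured when the call began, along the tool's axes at that moment; what a row does not reach only later rows make up. A row lasts 1/12 s, in which the tool goes at most 41.7 mm and 7.16 degrees, less where a joint would pass 70% of its speed; a pose out of reach is approached as far as the arm can. A call with a gripper value outside its range is refused whole. The fingers move at their own pace and stop on an object; FORCE is the grip in N (left out, the last holds). Time passes only in rows, so rows that repeat a pose let the fingers close. It gives the time, the measured TCP pose, the force and the opening at its end, in the units of the state.
- read_state(): the state, without advancing time (a new reading comes with each control period).
- imaging.camera(name): name is "scene" or "top"; returns (picture, depth): 480x640x3 uint8, red, green, blue; 480x640 float32, mm along the optical axis (not along the pixel's ray), 0 where there is no reading.
- imaging.get_calibration(name): a dict with "mtx" (3x3 intrinsics, pixels), "world_from_camera" (4x4, takes a point from camera to world coordinates). Camera axes: x right, y down, z forward; pixel columns grow to the right and rows downward; lengths in mm; the calibration is good to about 2 mm. A picture is of the moment at which its call begins. get_calibration takes no time and is no camera call.
- order.sign_off(): hands the job in, once; it reports no verdict.
The state is a dict: "clock": time; "joints": joint angles; "qd": joint speeds; "effort": joint torques, N m; "eef_pos": TCP position; "eef_rot": TCP orientation; "wrist_force": force on the tool from outside, world axes, zero at the start; "moment": the same for the moment, N m; "finger_gap": finger opening in mm.
Only numpy, scipy, OpenCV 4.12 (cv2) and the standard library are available. Lean on these libraries where they do the work, as an engineer would, in place of code of your own. Each camera call takes 0.05 s, during which the arm holds its last target.

## Task

Slide the circuit board with the red edge bar straight up out of the slotted card stand, without tipping it, and hold it up for inspection: still, upright with its bar level, directly above the stand, its lower edge clear of the stand's top by at least 5 cm. Finish while still holding it there in the gripper; leave the blue-edged board in its slot and do not disturb the tape roll, clear case and timer nearby.

Things in the scene. Friction and masses are not known exactly. Their poses are not given: they have to be found in the camera images.
- card_stand: aluminium card stand fixed to the bench, 104 mm (x) by 100 mm (y), 80 mm high; place and yaw vary. Origin: centre of its underside, z up. 10 mm base plate; end plates at -x and +x carry black U guides up to z = 80 mm, 65 mm apart along x. Two upright slots lie along x at y = +38 and y = -38 mm, 7 mm wide, open at the top. A board stands on the base plate, at z = 10 mm
- red_board: loose green circuit board 80 mm wide (its x), 4 mm thick (y), 112 mm high, 0.10 to 0.21 kg, with a red bar along its top: 80 x 10 mm, 18 mm high, centred 103 mm above the lower edge, 24 mm clear of the guides. Origin: middle of the lower edge, z up to the bar. Stands in either slot of the stand, leaning up to 3 degrees; slides freely
- blue_board: the same board with a blue bar, in the other slot, 76 mm from the red one; leave it there
- tape_roll: roll of yellow tape lying flat on the bench, outer diameter 75 mm, 22 mm high; bystander. Origin: centre of its underside
- sensor_case: flat clear-lidded white case, 55 mm (its x) by 85 mm (y), 18 mm high, lying on the bench; bystander. Origin: centre of its underside
- timer: white bench timer, 60 x 62 x 18 mm, lying on the bench; bystander. Origin: centre of its underside

How it is judged:
By the outcome, as a careful person would: the job done as asked, in the order asked, and still so for the second after the job is handed in, while the arm keeps its last pose, push and grip.
It also fails if it takes over 32 s, if anything falls off the work surface, if the arm or the gripper's body presses on something with over 40 N, if the wrist force passes 120 N, or if a joint passes its speed limit or range.

## Working session

There is one attempt and no reset: what is moved stays moved. The work goes in short steps, Python scripts to look and compute and a shell command to move; the robot and the scene stay as the last step left them, time stands still between calls to the robot, and variables do not carry over. Pictures are saved under pics/ and viewed, and the job is handed in when it is done.

```bash
mkdir -p pics; python3 - <<'E'
from cell import read_state, imaging
import cv2, numpy as np
print(read_state())
for n in("scene","top"):
    p,d=imaging.camera(n); c=imaging.get_calibration(n)
    np.savez(f"{n}0.npz",p=p,d=d,K=c["mtx"],T=c["world_from_camera"])
    cv2.imwrite(f"pics/{n}0.png",p[:,:,::-1]); print(n,np.array(c["mtx"]).round(1),np.array(c["world_from_camera"]).round(3))
E
```

```text
{'clock': 0.0, 'joints': array([ 1.18839687e+00,  3.00472166e-01,  1.52158948e+00, -1.12033624e-05,
        1.32072497e+00, -6.66253752e-02]), 'qd': array([ 0.00032228, -0.00119695, -0.00022006,  0.00029261, -0.00067943,
       -0.00050997]), 'effort': array([ 9.66912557e-04, -5.31803298e+01, -3.52722323e+01,  7.08350586e-02,
        2.44040682e-02, -5.50211814e-05]), 'eef_pos': array([170.72379608, 522.55422482, 212.8821972 ]), 'eef_rot': array([-1.57072766e+00,  1.19203921e-03,  1.25502507e+00]), 'wrist_force': array([1.00481494, 0.21102298, 0.31649538]), 'moment': array([ 0.00691152, -0.05543073, -0.00425945]), 'finger_gap': 93.92101369403692}
scene [[566.    0.  318. ]
 [  0.  566.  244.4]
 [  0.    0.    1. ]] [[ 5.63000e-01 -5.05000e-01  6.54000e-01 -1.18950e+01]
 [-8.27000e-01 -3.47000e-01  4.44000e-01 -1.98449e+02]
 [ 3.00000e-03 -7.91000e-01 -6.12000e-01  6.74205e+02]
 [ 0.00000e+00  0.00000e+00  0.00000e+00  1.00000e+00]]
top [[485.4   0.  317.4]
 [  0.  485.4 239.2]
 [  0.    0.    1. ]] [[ 1.60000e-02 -9.97000e-01  8.00000e-02  6.14469e+02]
 [-1.00000e+00 -1.70000e-02 -1.60000e-02  2.47363e+02]
 [ 1.80000e-02 -8.00000e-02 -9.97000e-01  8.80797e+02]
 [ 0.00000e+00  0.00000e+00  0.00000e+00  1.00000e+00]]
```

View pics/scene0.png

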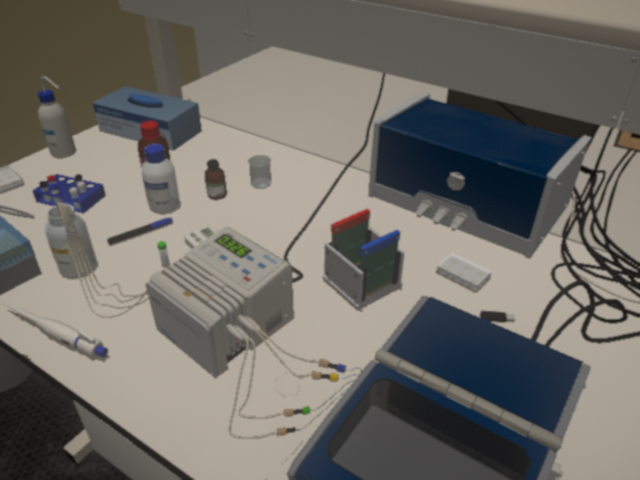

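View pics/top0.png

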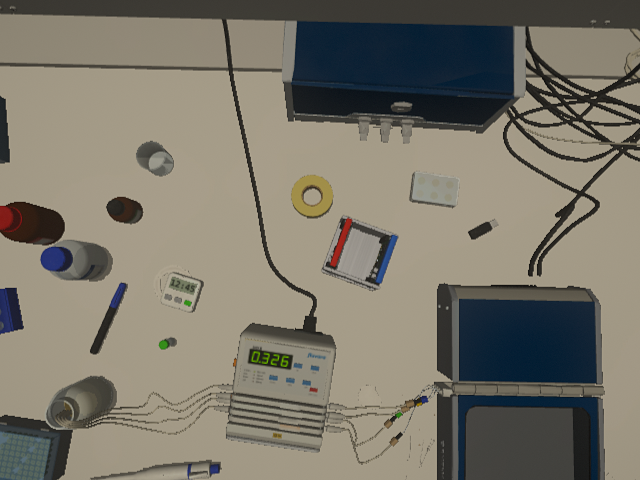

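The red bar is at about (343,242) in the top view and the blue one at about (384,258). The stand centre is near (361,252), with the tape roll beyond it at (312,196) and the tall instrument at the top.

```bash
cat > h.py <<'E'
import cv2, numpy as np
def proj(X,K,T):
    c=np.linalg.inv(T)@np.append(X,1); return (K@c[:3]/c[2])[:2]
def ray(uv,K,T):
    d=T[:3,:3]@np.linalg.inv(K)@np.array([uv[0],uv[1],1.]); return T[:3,3],d
def onz(uv,K,T,z):
    o,d=ray(uv,K,T); return o+d*(z-o[2])/d[2]
def cloud(m,d,K,T):
    v,u=np.nonzero(m&(d>0)); z=d[v,u]
    P=(np.linalg.inv(K)@np.stack([u*z,v*z,z])); return (T[:3,:3]@P).T+T[:3,3]
def masks(p):
    h=cv2.cvtColor(p,cv2.COLOR_RGB2HSV).astype(int); H,S,V=h[...,0],h[...,1],h[...,2]
    return ((H<8)|(H>172))&(S>140)&(V>60), (H>105)&(H<130)&(S>140)&(V>80)
E
cat > a.py <<'E'
from h import *
import sys
tag=sys.argv[1]
box={"top":(200,300,310,410),"scene":(195,280,320,410)}
for n in("top","scene"):
    f=np.load(f"{n}{tag}.npz"); p,d,K,T=f["p"],f["d"],f["K"],f["T"]
    b=np.zeros(d.shape,bool); r=box[n]; b[r[0]:r[1],r[2]:r[3]]=1
    for nm,m in zip(("red","blue"),masks(p)):
        m=m&b; C=cloud(m,d,K,T); zt=np.percentile(C[:,2],95)
        t=C[C[:,2]>zt-5]; c,(w,l),a=cv2.minAreaRect(t[:,:2].astype(np.float32)) 
        bx=cv2.boxPoints((c,(w,l),a)); e=max([bx[1]-bx[0],bx[2]-bx[1]],key=np.linalg.norm)
        print(n,nm,m.sum(),"ztop",zt.round(1),"med",np.median(t,0).round(1),"rect",np.round(c,1),round(w,1),round(l,1),"long dir deg",np.degrees(np.arctan2(e[1],e[0])).round(1), "zrange",C[:,2].min().round(1),C[:,2].max().round(1))
E
python3 a.py 0
python3 - <<'E'
from h import *
f=np.load("top0.npz");p,d,K,T=f["p"],f["d"],f["K"],f["T"]
for n,(u,v) in dict(instr=(400,60),instrfront=(400,105),tape=(326,196),case=(435,190),ps=(290,385),bench=(420,340),standfloor=(360,255),shelf=(300,10),knob=(385,135)).items():
    m=np.zeros(d.shape,bool);m[v-1:v+2,u-1:u+2]=1;print(n,np.median(cloud(m,d,K,T),0).round(0))
q=cv2.resize(p[190:310,280:470],None,fx=4,fy=4,interpolation=cv2.INTER_CUBIC);cv2.imwrite("pics/topz.png",q[:,:,::-1])
f=np.load("scene0.npz");p=f["p"]
q=cv2.resize(p[190:310,290:450],None,fx=4,fy=4,interpolation=cv2.INTER_CUBIC);cv2.imwrite("pics/scz.png",q[:,:,::-1])
E
```

```text
top red 315 ztop 124.8 med [671.7 197.9 122.7] rect [671.9 198.1] 9.4 79.6 long dir deg -19.4 zrange 75.8 126.7
top blue 270 ztop 124.8 med [646.2 127.  122.8] rect [646.6 127.1] 8.6 78.1 long dir deg -19.4 zrange 118.8 126.4
scene red 173 ztop 123.7 med [668.1 197.1 121.9] rect [669.7 197.5] 8.7 79.0 long dir deg -19.3 zrange 112.0 124.7
scene blue 150 ztop 124.0 med [639.8 127.9 122.2] rect [646.  127.3] 11.3 77.6 long dir deg -18.0 zrange 118.7 124.6
instr [945. 115. 174.]
instrfront [893. 106. 127.]
tape [761. 219.  23.]
case [777.  22.  18.]
ps [452. 273. 127.]
bench [507.  45.  -0.]
standfloor [657. 156.  11.]
shelf [954. 264. 289.]
knob [869. 117.  42.]
```

View pics/topz.png

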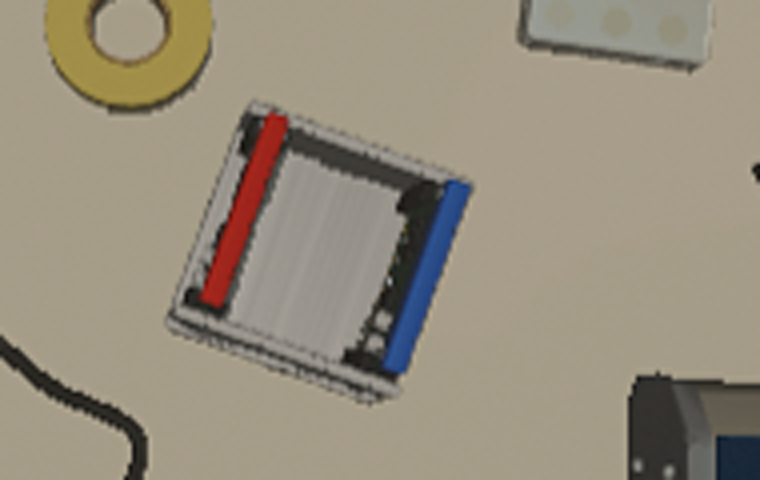

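View pics/scz.png

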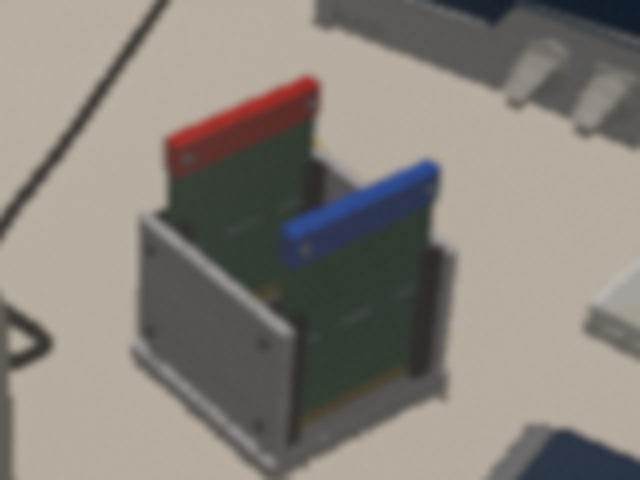

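```bash
cat > b.py <<'E'
from h import *
f=np.load("top0.npz");p,d,K,T=f["p"],f["d"],f["K"],f["T"]
b=np.zeros(d.shape,bool); b[200:300,310:410]=1
a=np.radians(-19.3); ex=np.array([np.cos(a),np.sin(a)]); ey=np.array([-ex[1],ex[0]])
for c in [(342.5,215),(397.5,236.3),(378.8,288.8),(322.5,270)]:
    w=onz(c,K,T,80); print("corner",w.round(1), (w[:2]@ex).round(1),(w[:2]@ey).round(1))
C=cloud(b,d,K,T); s=C[(C[:,2]>70)&(C[:,2]<88)]
c,(w,l),ang=cv2.minAreaRect(s[:,:2].astype(np.float32)); print("rim rect",np.round(c,1),w,l,ang,"ex,ey",c@ex,c@ey)
B=C[(C[:,2]>3)&(C[:,2]<200)];x=B[:,:2]@ex;y=B[:,:2]@ey;print("extent",np.percentile(x,[.5,99.5]),np.percentile(y,[.5,99.5]))
for nm,m in zip(("red","blue"),masks(p)):
    t=cloud(m&b,d,K,T); t=t[t[:,2]>117]; x=t[:,:2]@ex; y=t[:,:2]@ey
    A=np.c_[x-x.mean(),y-y.mean(),np.ones(len(x))]; k=np.linalg.lstsq(A,t[:,2],rcond=None)[0]
    print(nm,"x",np.percentile(x,[1,99]).round(1),"y",np.percentile(y,[1,99]).round(1),"y med",np.median(y).round(1),"tilt deg along x,y",np.degrees(np.arctan(k[:2])).round(2),"z",k[2].round(1))
    # green board points
h=cv2.cvtColor(p,cv2.COLOR_RGB2HSV)
f=np.load("scene0.npz");p,d,K,T=f["p"],f["d"],f["K"],f["T"]
b=np.zeros(d.shape,bool); b[195:310,320:410]=1
C=cloud(b,d,K,T)
x=C[:,:2]@ex;y=C[:,:2]@ey
for lo,hi in ((20,40),(40,60),(60,80),(80,100),(106,120)):
    m=(C[:,2]>lo)&(C[:,2]<hi); 
    hx=(x>x[m].min())
    for yc,n in ((408,'red'),(333,'blue')):
        mm=m&(abs(y-yc)<12)&(abs(x-570)<22)
        if mm.sum()>5: print(n,lo,hi,mm.sum(),"face y",np.median(y[mm]).round(2))
E
python3 b.py
```

```text
corner [720. 193.  80.] 615.7 420.1
corner [686.  101.1  80. ] 614.0 322.2
corner [598.7 131.8  80. ] 521.5 322.3
corner [628.1 224.9  80. ] 518.5 419.9
rim rect [659.2 162.1] 99.51236724853516 98.78443145751953 70.47206115722656 ex,ey 568.5632382173383 370.89239748432755
extent [472.30500439 668.88875185] [275.95437628 474.00153938]
red x [529.4 607.5] y [404.5 413.7] y med 409.1 tilt deg along x,y [-0.13 -4.27] z 122.6
blue x [530.2 606.9] y [329.5 337.8] y med 333.6 tilt deg along x,y [-0.44 -2.42] z 122.8
red 20 40 96 face y 407.83
blue 20 40 159 face y 332.07
red 40 60 147 face y 408.02
blue 40 60 166 face y 332.11
red 60 80 174 face y 408.14
blue 60 80 172 face y 331.95
red 80 100 175 face y 408.0
blue 80 100 185 face y 332.07
red 106 120 132 face y 405.1
blue 106 120 131 face y 329.09
```

Both depth views agree: the board is upright within about 0.5°, level, and centred near (672, 198.5) with its bar 104–122 mm up. The stand centre is (659,162), and the 39 mm offset and 100 mm rim match the given sizes. Now I'll travel at this height.

```bash
python3 -m handwheel '[[[-10,0,-38,0,0,0,0.3],[-20,0,-77,0,0,0,0.3],[-30,0,-115,0,0,0,0.3],[-40,0,-154,0,0,0,0.3],[-51,0,-192,0,1.2,0,0.3]]]' 25
```

```text
clock: 0.52
eef_pos: [338.7, 413.2, 212.8]
eef_rot: [-1.571, 0.001, 1.235]
wrist_force: [1.0, 1.1, 0.3]
finger_gap: 64.1
```

```bash
python3 -m handwheel '[[[-10,0,-38,0,0,0,0.3],[-19,0,-77,0,0,0,0.3],[-28,0,-115,0,0,0,0.3],[-37,0,-154,0,0,0,0.3],[-46,0,-192,0,0,0,0.3]]]'; python3 -m handwheel '[[[-10,0,-38,0,0,0,0.3],[-19,0,-77,0,0,0,0.3],[-28,0,-115,0,0,0,0.3],[-37,0,-154,0,0,0,0.3],[-40,0,-170,0,0,0,0.3]]]'
```

```text
clock: 0.93
eef_pos: [506.2, 304.9, 212.6]
eef_rot: [-1.57, 0.002, 1.235]
wrist_force: [0.8, -0.4, 0.7]
finger_gap: 60.9
clock: 1.35
eef_pos: [656.2, 207.5, 211.4]
eef_rot: [-1.57, 0.003, 1.232]
wrist_force: [-0.4, 0.2, -0.4]
finger_gap: 61.3
```

```bash
python3 -m handwheel '[[[-3,0,-17.8,0,0,0,0.3],[-3,20,-17.8,0,0,0,0.3],[-3,40,-17.8,0,0,0,0.3],[-3,56,-17.8,0,0,0,0.3],[-3,56,-17.8,0,0,0,0.3]]]'
python3 - <<'E'
from cell import read_state, imaging
import cv2,numpy as np
s=read_state();print(s["eef_pos"],s["eef_rot"],s["finger_gap"])
for n in("scene","top"):
    p,d=imaging.camera(n); c=imaging.get_calibration(n)
    np.savez(f"{n}1.npz",p=p,d=d,K=c["mtx"],T=c["world_from_camera"])
    cv2.imwrite(f"pics/{n}1.png",p[:,:,::-1])
E
```

```text
clock: 1.77
eef_pos: [670.5, 198.1, 150.9]
eef_rot: [-1.564, 0.006, 1.231]
wrist_force: [-0.2, 0.1, -0.4]
finger_gap: 61.3
[670.54994803 198.1101816  150.89238046] [-1.56426058  0.00627136  1.23131693] 61.304938115683726
```

View pics/scene1.png

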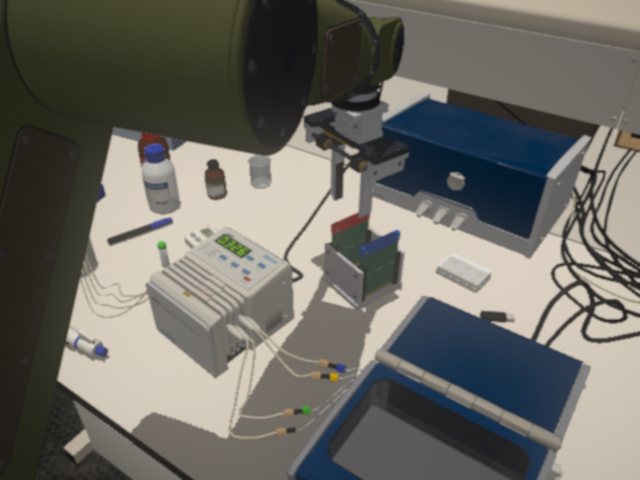

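View pics/top1.png

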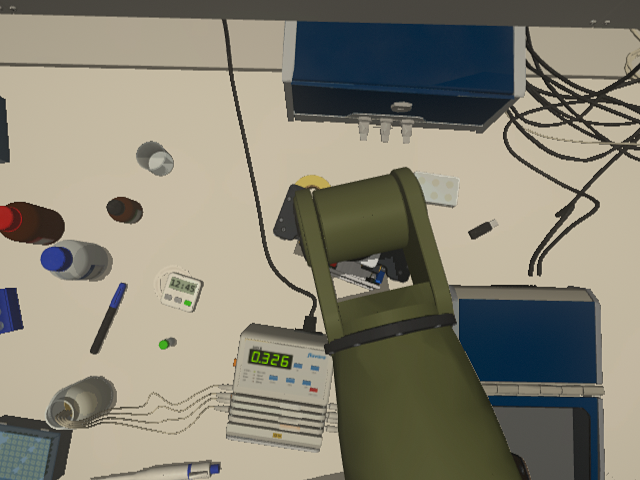

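In the scene view the fingers straddle the red bar, at (338,180) and (366,190). I'll let it settle and compute the small tilt correction.

```bash
cat > g.py <<'E'
import sys,numpy as np
from cell import read_state
from scipy.spatial.transform import Rotation as R
s=read_state(); t=np.array([float(v) for v in sys.argv[1:4]])
r=R.from_euler("xyz",s["eef_rot"]); g=R.from_euler("xyz",[-np.pi/2,0,np.radians(70.65)])
print(s["eef_pos"].round(1),s["eef_rot"].round(4),s["wrist_force"].round(1),s["moment"].round(2),round(s["finger_gap"],1),"clock",s["clock"])
print("shift",r.inv().apply(t-s["eef_pos"]).round(1),"turn",np.degrees((r.inv()*g).as_rotvec()).round(2))
E
python3 -m handwheel '[[[0.2,0,-1,0,0,0,0.3],[0.2,0,-1,0,0,0,0.3]]]'; python3 g.py 671.9 198.6 102
```

```text
clock: 2.03
eef_pos: [673.4, 198.6, 156.9]
eef_rot: [-1.571, 0.002, 1.232]
wrist_force: [-0.5, -0.6, -0.1]
finger_gap: 61.0
[673.4 198.6 156.9] [-1.5707  0.0022  1.2317] [-0.5 -0.6 -0.1] [0.01 0.04 0.01] 61.0 clock 2.0333
shift [-0.4 54.9  1.4] turn [-0.01 -0.08 -0.12]
```

```bash
python3 -m handwheel '[[[-0.4,15,1.4,0,0,0,0.3],[-0.4,30,1.4,0,0,0,0.3],[-0.4,42,1.4,0,0,0,0.3],[-0.4,51,1.4,0,0,0,0.3],[-0.4,54,1.4,0,0,0,0.3]]]'; python3 -m handwheel '[[[0,0,0,0,0,0,0.3],[0,0,0,0,0,0,0.3],[0,0,0,0,0,0,0.3]]]'; python3 g.py 671.9 198.6 102
```

```text
clock: 2.45
eef_pos: [671.5, 198.5, 101.5]
eef_rot: [-1.569, 0.003, 1.232]
wrist_force: [0.1, 0.6, 0.3]
finger_gap: 60.8
clock: 2.7
eef_pos: [671.8, 198.6, 102.3]
eef_rot: [-1.57, 0.002, 1.232]
wrist_force: [-0.0, -0.2, -0.5]
finger_gap: 61.2
[671.8 198.6 102.3] [-1.5702  0.0024  1.2317] [-0.  -0.2 -0.5] [ 0.02 -0.01 -0.  ] 61.2 clock 2.7
shift [ 0.   0.3 -0.1] turn [-0.03 -0.08 -0.14]
```

Position is good. Closing gently first, then checking forces.

```bash
for i in 1; do python3 -m handwheel '[[[0,0,0,0,0,0,-0.5],[0,0,0,0,0,0,-0.7],[0,0,0,0,0,0,-0.8],[0,0,0,0,0,0,-0.9],[0,0,0,0,0,0,-1]]]' 12; done; python3 -m handwheel '[[[0,0,0,0,0,0,-1],[0,0,0,0,0,0,-1],[0,0,0,0,0,0,-1],[0,0,0,0,0,0,-1],[0,0,0,0,0,0,-1]]]' 12; python3 g.py 671.9 198.6 102
```

```text
clock: 3.12
eef_pos: [671.8, 198.6, 102.4]
eef_rot: [-1.57, 0.002, 1.232]
wrist_force: [0.2, -0.1, -0.3]
finger_gap: 30.9
clock: 3.53
eef_pos: [671.8, 198.5, 102.5]
eef_rot: [-1.57, 0.003, 1.232]
wrist_force: [0.3, -0.1, 0.1]
finger_gap: 9.9
[671.8 198.5 102.5] [-1.5703  0.0026  1.2317] [ 0.3 -0.1  0.1] [-0.12  0.08  0.02] 9.9 clock 3.5333
shift [ 0.1  0.5 -0.1] turn [-0.03 -0.08 -0.15]
```

Gap is 9.9 mm, matching the 10 mm bar, with almost no side force. I'll firm the grip and start lifting slowly.

```bash
python3 -m handwheel '[[[0,0,0,0,0,0,-1],[0,0,0,0,0,0,-1],[0,-2,0,0,0,0,-1],[0,-5,0,0,0,0,-1],[0,-8,0,0,0,0,-1]]]' 35;  python3 g.py 671.9 198.6 102
python3 -m handwheel '[[[0,-4,0,0,0,0,-1],[0,-8,0,0,0,0,-1],[0,-12,0,0,0,0,-1],[0,-16,0,0,0,0,-1],[0,-20,0,0,0,0,-1]]]';  python3 g.py 671.9 198.6 102
python3 - <<'E'
from cell import imaging
import cv2,numpy as np
p,d=imaging.camera("scene"); c=imaging.get_calibration("scene")
np.savez("scene2.npz",p=p,d=d,K=c["mtx"],T=c["world_from_camera"])
q=cv2.resize(p[100:310,270:450],None,fx=2.8,fy=2.8,interpolation=cv2.INTER_CUBIC);cv2.imwrite("pics/scene2.png",q[:,:,::-1])
E
```

```text
clock: 3.95
eef_pos: [671.8, 198.6, 110.6]
eef_rot: [-1.57, 0.003, 1.232]
wrist_force: [0.5, 0.3, -1.3]
finger_gap: 9.5
[671.8 198.6 110.6] [-1.5701  0.0026  1.2317] [ 0.5  0.3 -1.3] [0.02 0.   0.  ] 9.5 clock 3.95
shift [ 0.1  8.6 -0.1] turn [-0.04 -0.08 -0.15]
clock: 4.37
eef_pos: [671.9, 198.6, 131.1]
eef_rot: [-1.57, 0.003, 1.232]
wrist_force: [-1.1, -0.1, -1.0]
finger_gap: 9.7
[671.9 198.6 131.1] [-1.5703  0.0025  1.2317] [-1.1 -0.1 -1. ] [-0.   -0.09  0.01] 9.7 clock 4.3667
shift [ 0.1 29.1 -0.1] turn [-0.03 -0.08 -0.14]
```

View pics/scene2.png

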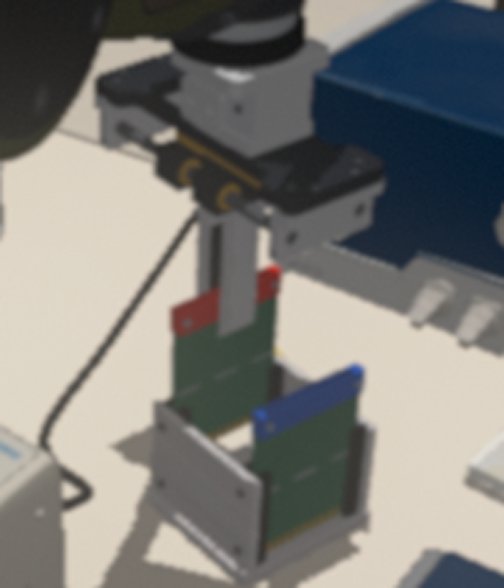

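The board has risen with the gripper: the red bar is at about (225,300) in the crop, upright, and the blue board is still seated. Continuing straight up to about 138 mm of lift in total.

```bash
python3 -m handwheel '[[[0,-7,0,0,0,0,-1],[0,-14,0,0,0,0,-1],[0,-22,0,0,0,0,-1],[0,-30,0,0,0,0,-1],[0,-38,0,0,0,0,-1]]]';python3 g.py 671.9 198.6 240
python3 -m handwheel '[[[0,-8,0,0,0,0,-1],[0,-16,0,0,0,0,-1],[0,-24,0,0,0,0,-1],[0,-32,0,0,0,0,-1],[0,-40,0,0,0,0,-1]]]';python3 g.py 671.9 198.6 240
```

```text
clock: 4.83
eef_pos: [672.2, 198.8, 171.2]
eef_rot: [-1.572, 0.002, 1.232]
wrist_force: [0.4, 0.1, -1.8]
finger_gap: 10.3
[672.2 198.8 171.2] [-1.5716  0.0016  1.2318] [ 0.4  0.1 -1.8] [-0.03 -0.    0.01] 10.3 clock 4.8333
shift [ -0.4 -68.8   0.2] turn [ 0.05 -0.08 -0.09]
clock: 5.25
eef_pos: [672.2, 198.8, 212.0]
eef_rot: [-1.572, 0.002, 1.232]
wrist_force: [0.4, -0.1, -0.8]
finger_gap: 9.4
[672.2 198.8 212. ] [-1.5716  0.0017  1.2317] [ 0.4 -0.1 -0.8] [ 0.   -0.   -0.01] 9.4 clock 5.25
shift [ -0.4 -28.    0.2] turn [ 0.04 -0.08 -0.1 ]
```

```bash
python3 -m handwheel '[[[0,-8,0,0,0,0,-1],[0,-16,0,0,0,0,-1],[0,-24,0,0,0,0,-1],[0,-28,0,0,0,0,-1],[0,-29,0,0,0,0,-1]]]'
python3 -m handwheel '[[[0,0,0,0,0,0,-1],[0,0,0,0,0,0,-1],[0,0,0,0,0,0,-1],[0,0,0,0,0,0,-1],[0,0,0,0,0,0,-1]]]';python3 g.py 671.9 198.6 240
cat > c.py <<'E'
from cell import imaging,read_state
from h import *
for n in("scene","top"):
    p,d=imaging.camera(n); c=imaging.get_calibration(n)
    np.savez(f"{n}3.npz",p=p,d=d,K=c["mtx"],T=c["world_from_camera"])
    cv2.imwrite(f"pics/{n}3.png",p[:,:,::-1])
f=np.load("scene3.npz");p,d,K,T=f["p"],f["d"],np.array(f["K"]),f["T"]
q=cv2.resize(p[60:310,270:450],None,fx=2.4,fy=2.4,interpolation=cv2.INTER_CUBIC);cv2.imwrite("pics/scene3z.png",q[:,:,::-1])
a=np.radians(-19.3); ex=np.array([np.cos(a),np.sin(a)]); ey=np.array([-ex[1],ex[0]])
b=np.zeros(d.shape,bool);b[60:310,300:410]=1
r,bl=masks(p)
for n,m in (("red",r&b),("blue",bl&b)):
    C=cloud(m,d,K,T);
    if len(C): x=C[:,:2]@ex;y=C[:,:2]@ey; print(n,len(C),"x",np.percentile(x,[2,98]).round(1),"y",np.median(y).round(1),"z",np.percentile(C[:,2],[2,98]).round(1))
C=cloud(b,d,K,T);x=C[:,:2]@ex;y=C[:,:2]@ey
m=(abs(y-408)<5)&(abs(x-568.5)<45)&(C[:,2]>90)&(C[:,2]<226)
A=np.c_[C[m,2]-C[m,2].mean(),x[m]-568.5,np.ones(m.sum())];k=np.linalg.lstsq(A,y[m],rcond=None)[0]
print("board pts",m.sum(),"z",np.percentile(C[m,2],[1,50,99]).round(1),"lean deg",np.degrees(k[0]).round(2),"yaw off",np.degrees(k[1]).round(2),"y",k[2].round(1))
# lower edge & top-of-bar z across x
for xc in (535,550,568,585,600):
    mm=m&(abs(x-xc)<6); print(xc,"lower z",np.percentile(C[mm,2],2).round(1))
E
python3 c.py
```

```text
clock: 5.67
eef_pos: [672.4, 199.0, 242.0]
eef_rot: [-1.573, 0.001, 1.232]
wrist_force: [-0.0, 0.3, -1.2]
finger_gap: 9.8
clock: 6.08
eef_pos: [672.3, 199.0, 241.7]
eef_rot: [-1.572, 0.001, 1.232]
wrist_force: [-1.2, -0.2, -0.6]
finger_gap: 9.7
[672.3 199.  241.7] [-1.5723e+00  1.2000e-03  1.2317e+00] [-1.2 -0.2 -0.6] [ 0.03 -0.03 -0.01] 9.7 clock 6.0833
shift [-0.5  1.7  0.3] turn [ 0.08 -0.08 -0.07]
red 215 x [528.6 603.6] y 407.2 z [246.9 262.9]
blue 24 x [528.8 782.9] y 332.8 z [120.8 175.7]
board pts 1534 z [150.9 189.1 225. ] lean deg 0.36 yaw off -0.13 y 409.5
535 lower z 151.2
550 lower z 151.9
568 lower z 152.2
585 lower z 152.2
600 lower z 152.2
```

View pics/scene3z.png

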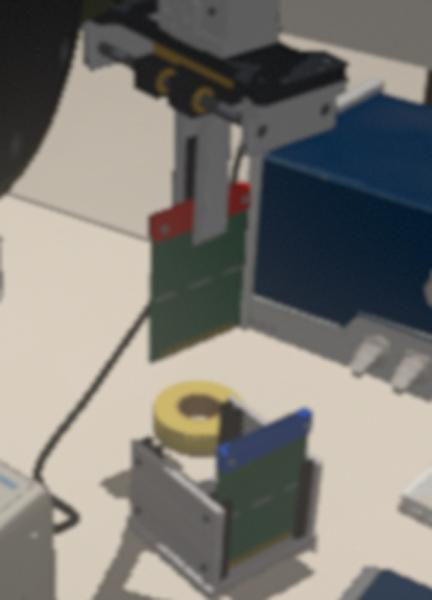

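View pics/top3.png

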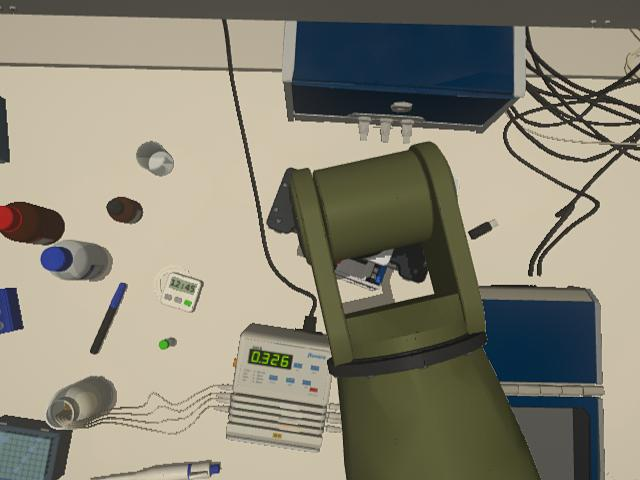

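The board hangs vertical and level, with its lower edge at about z = 150 mm (70 mm above the stand's 80 mm top). The lower edge runs from about (150,358) to (240,325) in the crop, with the blue board still in its slot at (265,480). A final settle and stillness check, then hand-in.

```bash
python3 -m handwheel '[[[0,0,0,0,0,0,-1],[0,0,0,0,0,0,-1],[0,0,0,0,0,0,-1],[0,0,0,0,0,0,-1],[0,0,0,0,0,0,-1]]]'; python3 c.py; python3 - <<'E'
from cell import read_state,order
s=read_state();print(abs(s["qd"]).max(),s["finger_gap"],s["clock"]);print(order.sign_off())
E
```

```text
clock: 6.6
eef_pos: [672.4, 199.0, 241.9]
eef_rot: [-1.572, 0.001, 1.232]
wrist_force: [0.7, 0.4, -1.2]
finger_gap: 9.8
red 217 x [528.7 604.3] y 407.3 z [246.4 262.8]
blue 21 x [528.3 782.1] y 332.4 z [121.  175.8]
board pts 1551 z [150.8 189.3 225.4] lean deg 0.26 yaw off -0.17 y 409.6
535 lower z 151.4
550 lower z 151.4
568 lower z 151.3
585 lower z 151.5
600 lower z 152.3
0.0020183712946561707 9.725057626475948 6.7
the job is handed in; nothing more can be done
None
```

I gripped the red bar at its middle, raised the board straight up by about 139 mm, and handed the job in at 6.7 s with the gripper still holding it at 35 N.

- **Height:** the lower edge measured about z = 150 mm, so it clears the stand's top by about 70 mm.
- **Upright and level:** the lean was about 0.3°, and the lower edge was level within 1 mm across its width.
- **Position:** the board is over its own slot, 38 mm off the stand's centre but within the stand's footprint.
- **Still:** joint speeds were about 0.002 rad/s, and the gap held at the bar's 10 mm between the last two checks, so there was no sign of slipping.
- **Everything else:** the blue board was still seated in the last picture I looked at. The tape roll and timer showed no sign of contact. The arm hid most of the clear case from above at the end, so I did not see it again, but the gripper never came down near it. Wrist force readings stayed under 2 N.

One reading I left out: before the lift, the slope of the bar's top suggested a 4° lean across its 10 mm width. That is too short a span to trust, and the 80 mm face of the board measured upright.

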